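# Fetch the bottle from the carousel cabinet and weigh it

## Robot

A 6-joint arm with a two-finger parallel gripper is mounted at the origin on a cart in front of the work surface, level with it; the furniture and walls round the work are solid. World frame = base frame: x ahead of the robot, y to its left, z up, the work surface at z = 0. Lengths are in mm, angles in rad, forces in N, time in s.
With the tool pointing down it reaches from about 350 to 975 mm from the base axis. Payload 7.1 kg.
Tool frame: the origin (TCP) lies on the front face of the gripper's body, between the roots of the fingers; the fingertips stand 80 mm ahead of it and the grasp point (between the pads) lies 61 mm ahead of it (env.tips_ahead is the distance from the TCP to the fingertips, in mm); z points along the fingers, y is the line along which they close (so a half turn about z gives the same grasp; the last joint's range is limited). The gripper opens to 88 mm and grips with 3 to 60 N. Pads are 20 mm wide; open, the fingers measure 115 mm over their backs; the gripper's body (75 mm by 178 mm) begins 61 mm behind the grasp point.
Start: joints at [1.17, 0.423, 1.63, -0, 1.089, -0.019], TCP at [232.838, 579.993, 302.675] pointing down, gripper open.
Joint ranges: [-3, 3], [-0.9, 2.11], [0.09, 2.58], [-1.31, 4.45], [0.11, 2.69], [-2.54, 2.54]. Speed limits (rad/s): [2.39, 2.39, 3.01, 3.14, 3.14, 3.14].

## Interface

Orientations are given as a unit quaternion [x, y, z, w].
In Python, from station import env, set_gripper, viewer, workorder gives the robot as it stands. Calls block until the motion is done:
- env.reach(position, orientation): joint-space move of the TCP to a pose.
- env.move_l(position, rot=None, rate=150, f_stop=None): straight line of the TCP; rot=None keeps the orientation; rate is the mean speed in mm/s. With f_stop (N) it stops when the force on the tool has changed by that much, and returns True; else False.
- env.move_joints(angles): joint-space move.
- set_gripper(opening): finger opening in mm; the grip force is fixed at half the most; returns when the fingers have stopped.
- env.hold(seconds).
- env.ik(position, orientation): joint angles nearest the present ones, or None.
- env.read_state(): the state.
- viewer.camera(name): name is "scene" or "side" or "wrist"; returns the picture (400x640x3 uint8, blue, green, red); there is no depth.
- viewer.camera_params(name): a dict with "fx", "fy", "cx", "cy" (pixels), "pose" (4x4, takes a point from camera to world coordinates); the wrist camera has in their place "tool_from_camera" (4x4, takes a point from camera to tool coordinates, whose origin is the TCP and whose axes are the flange's). Camera axes: x right, y up, looking along -z (the intrinsics and any distortion apply to the point x, -y, -z); pixel columns grow to the right and rows downward; lengths in mm; the calibration is good to about 2 mm. A picture is of the moment at which its call begins: read the wrist's pose just before it. camera_params takes no time and is no camera call.
A pose or a line that the arm cannot do raises env.IKError and nothing moves.
- workorder.sign_off(): hands the job in; it is judged then, once.
The state is a dict: "time_s": time; "qpos": joint angles; "dq": joint speeds; "tau": joint torques, N m; "tool_pos": TCP position; "orientation": TCP orientation; "force": force on the tool from outside, world axes, zero at the start; "wrist_torque": the same for the moment, N m; "width": finger opening in mm; "grip_force": force on a finger pad.
Only numpy, scipy, OpenCV 4.12 (cv2) and the standard library are available. Lean on these libraries where they do the work, as an engineer would, in place of code of your own. Each camera call takes 0.05 s, during which the arm holds its last target. There are 200 camera calls.

## Task

Swing the deep door of the small white carousel cabinet wide open, pulling it by its handle, and push the turntable round until the screw-cap bottle is at the front, facing the robot's side. Pick that bottle out, stand it gently upright in the middle of the balance's round pan and let go, then swing the cabinet door fully shut again. Leave the beaker standing on the turntable and do not knock the tip box about.

Things in the scene. Friction and masses are not known exactly. Their poses are not given: they have to be found in the camera images.
- cabinet: fixed white cabinet 216 x 216 mm, 164 mm high, front toward the robot. Origin: centre of its underside, on the turntable's vertical axis; +x points to its back, +y to its left. Fixed walls and roof (top z = 164 mm) only behind cabinet x = +15 mm; all in front of that is covered by the deep door and lies open to the front, sides and above once the door is open (plinth 14 mm high)
- door (a joint): deep door: a white shell (front, roof and both sides, 6 mm thick, top at z = 164 mm) over the cabinet's front part, swinging as one piece about a vertical hinge at the cabinet's left. 0 = shut, grows as it opens toward the robot and on to the left (clockwise from above); stop at 1.8 rad. Stays where it is left; under 2 N at the handle
- door_hinge (a point): point on the door's vertical hinge axis, 150 mm above the worktop (cabinet x +14 mm, y +138 mm, on brackets 30 mm outside the left wall)
- handle_base (a point): steel bow handle outside on the door's front panel, near the top: a level round bar 12 mm thick, 110 mm long, on two end posts. This point: on the panel's outer face behind the middle of the bar, 150 mm above the worktop (14 mm below the door's top; cabinet x -107, y -10 mm when shut). Its -x axis points out of the panel (to the robot when shut), y along the bar; it turns with the door
- handle_bar (a point): middle of that handle's bar, on the bar's axis, 50 mm out from the panel; the clear gap to the panel is 44 mm, open from above, 98 mm between the posts
- turntable (a joint): turn of the round aluminium turntable (200 mm across, upper face 26 mm above the worktop) in the cabinet; grows counter-clockwise from above, 0 at the start; turns freely both ways, stays where it is left, under 1 N at a rod. Things stand on it 60 mm from its axis and are carried round by friction
- rod_left (a point): top centre of one of three upright steel push rods, 10 mm thick, on the turntable 92 mm from its axis, top 150 mm above the worktop, for turning it. Starts at the cabinet's front left, 55 degrees frontward of the spot of the thing at the rear left
- rod_right (a point): top centre of the like rod that starts at the cabinet's front right, 55 degrees frontward of the spot of the thing at the rear right
- rod_back (a point): top centre of the like rod that starts at the cabinet's back
- bottle_mid (a point): centre of the closed bottle with screw cap: round, 62 mm across, 126 mm high, this point 63 mm above its underside. Straight-sided body up to about 85 mm, best gripped there; the cap, 49 mm across, is the top 20 mm; 0.15 to 0.3 kg. Starts on the turntable at the left or right, partly under the fixed roof, 98 to 122 degrees round from the front
- beaker_mid (a point): centre of the open clear beaker, 68 mm across, 90 mm high, standing on the turntable on the other side; it stays there
- pan (a point): centre of the top of the balance's round steel pan, 110 mm across, 50 mm above the worktop. The balance is a fixed low white box 180 x 150 x 39 mm with a small black display in front of the pan
- tip_box: pale blue pipette tip box, 94 x 128 x 89 mm, standing loose behind the balance; origin centre of its underside. To be left alone

How it is judged (in metres and radians):
On the way, in this order (a step that is already met when the one before it is completed fails the run):
1. the door is being pulled open by its handle (distance between the grasp point and handle_bar below 0.07 m and value of joint door above 0.1 rad).
2. the door is wide open (more than 1.3 rad) (value of joint door above 1.3 rad), for 0.2 s.
3. the turntable is turned so that the bottle, still standing on it, is at the front (within 25 mm of the cabinet's middle line) (x of bottle_mid in the frame of cabinet below -0.04 m and y of bottle_mid in the frame of cabinet between -0.025 and 0.025 m and height (world z) of bottle_mid below 0.1 m and (value of joint turntable above 1.2 rad or value of joint turntable below -1.2 rad)), for 0.2 s.
4. the bottle is lifted clear of the turntable (height (world z) of bottle_mid above 0.125 m), for 0.1 s.
5. the bottle stands on the balance's pan, let go (horizontal distance between bottle_mid and pan below 0.03 m and distance between bottle_mid and pan below 0.075 m and angle between bottle_mid's own z axis and vertical below 0.1 rad and contact force between the fingers and bottle below 0.1 N), for 0.3 s.
At the end, for the whole second after the job is handed in: The door is shut (within 0.08 rad), the bottle stands upright (within 0.1 rad) and at rest on the pan with its axis within 30 mm of the pan's centre, and the beaker stands upright on the turntable in the cabinet (value of joint door below 0.08 rad and horizontal distance between bottle_mid and pan below 0.03 m and distance between bottle_mid and pan below 0.075 m and angle between bottle_mid's own z axis and vertical below 0.1 rad and linear speed of bottle below 0.02 m/s and angle between beaker_mid's own z axis and vertical below 0.15 rad and horizontal distance between beaker_mid and cabinet below 0.085 m); the robot touches nothing.
It fails at once if the bottle or the beaker is tipped over (angle between any of bottle_mid, beaker_mid's own z axis and vertical above 0.7 rad).
It fails at once if the bottle is dropped or pressed hard on the balance (over 80 N) (contact force between bottle and balance above 80 N).
It fails at once if the tip box is knocked about (moved 30 mm) (distance of tip_box from where it was at the start of the episode above 0.03 m).
It also fails if it takes over 72 s, if anything falls off the work surface, if the arm or the gripper's body presses on something with over 40 N, if the wrist force passes 120 N, or if a joint passes its speed limit or range.

## Working session

There is one attempt and no reset: what is moved stays moved. The work goes in short steps, each a Python script; the robot and the scene stay as the last script left them, time stands still between calls to the robot, and variables do not carry over. Pictures are saved under pics/ and viewed, at most 10 in all, crops included, and the job is handed in when it is done.

```bash
ls; mkdir -p pics; python3 - <<'E'
from station import env, viewer
import cv2, numpy as np
np.set_printoptions(precision=4,suppress=True)
for n in ["scene","side","wrist"]:
    cv2.imwrite(f"pics/{n}0.png",viewer.camera(n)); print(n,viewer.camera_params(n))
s=env.read_state();print(s)
E
```

```text
pics
scene {'fx': 367.7721944613943, 'fy': 367.7721944613943, 'cx': 330.6225041345299, 'cy': 196.094942114545, 'pose': array([[ -0.4812,   0.5108,  -0.7124, -24.2996],
       [ -0.8766,  -0.2793,   0.3918, 344.359 ],
       [  0.0011,   0.813 ,   0.5822, 616.2342],
       [  0.    ,   0.    ,   0.    ,   1.    ]])}
side {'fx': 392.5004215367408, 'fy': 392.5004215367408, 'cx': 325.9577577557437, 'cy': 200.69961832179794, 'pose': array([[ -0.9994,  -0.0096,   0.0329, 584.0695],
       [  0.0328,  -0.5494,   0.8349, 798.551 ],
       [  0.0101,   0.8355,   0.5494, 634.4738],
       [  0.    ,   0.    ,   0.    ,   1.    ]])}
wrist {'fx': 276.8184643002654, 'fy': 276.8184643002654, 'cx': 317.06578466988583, 'cy': 203.08074191424498, 'tool_from_camera': array([[ -0.0005,   0.9589,   0.2836,  77.2349],
       [  1.    ,   0.0001,   0.0016,   0.2798],
       [  0.0015,   0.2836,  -0.9589, -81.4658],
       [  0.    ,   0.    ,   0.    ,   1.    ]])}
{'time_s': 0.15, 'qpos': array([ 1.17  ,  0.4237,  1.6305,  0.    ,  1.0886, -0.019 ]), 'dq': array([-0.0016, -0.0025, -0.0015, -0.0008, -0.0016, -0.0018]), 'tau': array([  0.0007, -54.4985, -27.3921,   0.0645,   0.0203,  -0.0001]), 'tool_pos': array([232.7202, 579.7033, 302.0713]), 'orientation': array([ 0.1898,  0.9818, -0.0006, -0.0001]), 'force': array([-0.1791, -0.1112,  0.8414]), 'wrist_torque': array([-0.0363,  0.0006,  0.0212]), 'grip_force': 0.0, 'width': 88.14073688175478}
```

View pics/scene0.png

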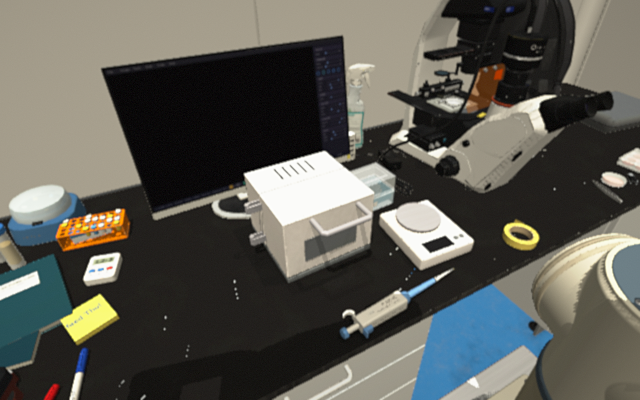

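View pics/side0.png

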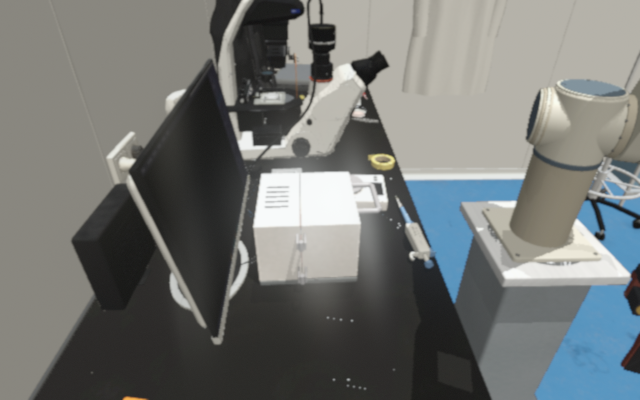

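The scene view shows the cabinet's roof at about (245-373, 152-225), the handle at (312-366, 205-235) and the balance pan at (418,216). The side view shows the roof at (258-358, 172-233). I'll zoom in on both to get accurate corners.

```bash
python3 - <<'E'
import cv2, numpy as np
a=cv2.imread("pics/scene0.png")[140:285,235:485]; b=cv2.imread("pics/side0.png")[160:290,240:400]
a=cv2.resize(a,None,fx=3.2,fy=3.2,interpolation=cv2.INTER_CUBIC)
cv2.imwrite("pics/c1.png",a)
b=cv2.resize(b,None,fx=4,fy=4,interpolation=cv2.INTER_CUBIC); cv2.imwrite("pics/c2.png",b); print(a.shape,b.shape)
E
```

```text
(464, 800, 3) (520, 640, 3)
```

View pics/c1.png

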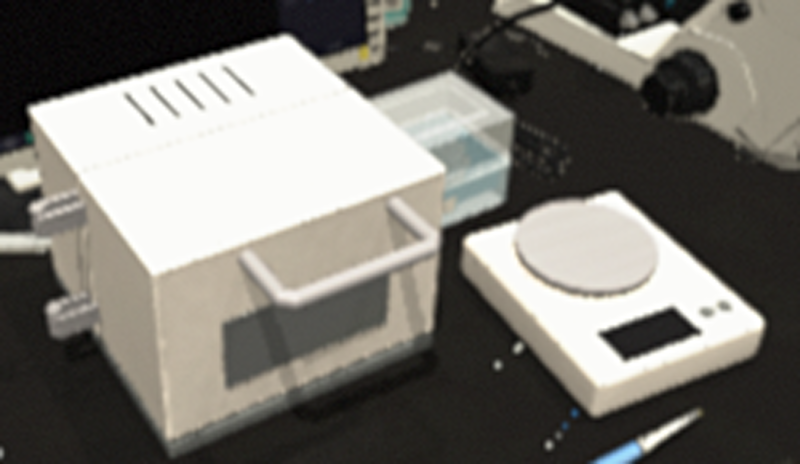

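View pics/c2.png

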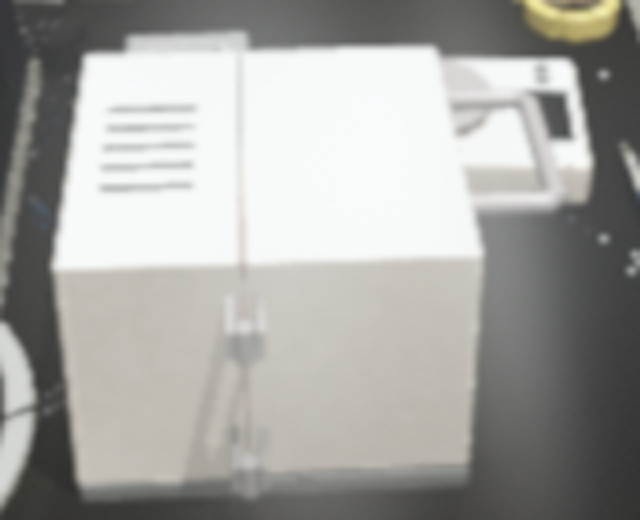

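The roof corners, handle-bar ends, balance corners and pan are all clear in the crops. Next I'll fit the poses.

```bash
cat > h.py <<'E'
import numpy as np, cv2
from scipy.optimize import least_squares
from scipy.spatial.transform import Rotation as R
from station import env, set_gripper, viewer, workorder
np.set_printoptions(precision=4,suppress=True)
def ray(par,px,T=None):
    T=par["pose"] if T is None else T
    d=np.array([(px[0]-par["cx"])/par["fx"],-(px[1]-par["cy"])/par["fy"],-1.])
    d=T[:3,:3]@d; return T[:3,3],d/np.linalg.norm(d)
def proj(par,P,T=None):
    T=par["pose"] if T is None else T
    c=(np.atleast_2d(P)-T[:3,3])@T[:3,:3]
    return np.c_[par["cx"]+par["fx"]*c[:,0]/-c[:,2],par["cy"]-par["fy"]*c[:,1]/-c[:,2]]
def onz(par,px,z,T=None):
    o,d=ray(par,px,T); return o+d*(z-o[2])/d[2]
def tri(rays):
    A=np.zeros((3,3));b=np.zeros(3)
    for o,d in rays:
        M=np.eye(3)-np.outer(d,d);A+=M;b+=M@o
    p=np.linalg.solve(A,b); return p,[np.linalg.norm((np.eye(3)-np.outer(d,d))@(p-o)) for o,d in rays]
def Tw():
    s=env.read_state();T=np.eye(4);T[:3,:3]=R.from_quat(s["orientation"]).as_matrix();T[:3,3]=s["tool_pos"]
    return T@viewer.camera_params("wrist")["tool_from_camera"]
def cab(p,c):  # cabinet pose (x,y,yaw), local points -> world
    q=np.atleast_2d(p).astype(float); a=c[2]; M=np.array([[np.cos(a),-np.sin(a)],[np.sin(a),np.cos(a)]])
    return np.c_[q[:,:2]@M.T+c[:2],q[:,2]]
E
python3 - <<'E'
from h import *
sc=viewer.camera_params("scene");sd=viewer.camera_params("side")
f=lambda L,s,o:(np.array(L)+.5)/s-.5+np.array(o)
a=f([(157,272),(443,170),(288,35),(30,106)],3.2,(235,140))
b=f([(482,256),(437,48),(85,53),(57,268)],4,(240,160))
L=np.array([(-108,108,164),(-108,-108,164),(108,-108,164),(108,108,164.)])
def res(v):
    P=cab(L,v[:3]);P[:,2]+=v[3]-164
    return np.r_[proj(sc,P)-a,proj(sd,P)-b].ravel()
r=least_squares(res,[600,100,0,164]);print(r.x);print(r.fun.reshape(-1,4))
for i in range(4):print(tri([ray(sc,a[i]),ray(sd,b[i])]))
h1=f([(287,298),(433,240)],3.2,(235,140));h2=f([(555,198),(522,97)],4,(240,160))
for i in range(2):print('bar',tri([ray(sc,h1[i]),ray(sd,h2[i])]), cab([(-157,[45,-65][i],150)],r.x))
B=f([(597,388),(763,322),(617,193),(463,243),(587,246)],3.2,(235,140))
for p in B[:4]:print('bal',onz(sc,p,39)) 
print('pan',onz(sc,B[4],50))
np.save('cab.npy',r.x[:3])
E
```

```text
[599.9415  61.6514   0.0316 163.5716]
[[-1.0432  1.0547  1.8    -0.1963]
 [ 0.1     0.1225 -0.3709  0.7637]
 [ 0.5932 -0.4972 -0.2369 -0.6327]
 [-0.3302  0.11   -1.4618 -0.1833]]
(array([490.1089, 164.0145, 162.3772]), [np.float64(1.4558702651231068), np.float64(1.4558702651230484)])
(array([495.3031, -44.8716, 164.6087]), [np.float64(0.12217261924413227), np.float64(0.12217261924413488)])
(array([710.382 , -42.0808, 164.4451]), [np.float64(0.11531319729066332), np.float64(0.11531319729074743)])
(array([702.0435, 173.1802, 165.1494]), [np.float64(1.6673587656322404), np.float64(1.6673587656323265)])
bar (array([442.7805, 101.1671, 153.0017]), [np.float64(0.5201958911885847), np.float64(0.5201958911886503)]) [[441.5977 101.6668 150.    ]]
bar (array([447.1674,  -5.4636, 153.0924]), [np.float64(0.5434072599310428), np.float64(0.5434072599310814)]) [[445.0743  -8.2782 150.    ]]
bal [ 376.7612 -100.1849   39.    ]
bal [ 370.4506 -248.4791   39.    ]
bal [ 543.0259 -261.4288   39.    ]
bal [ 549.6393 -110.9376   39.    ]
pan [ 489.999  -183.6266   50.    ]
```

```bash
cat >> h.py <<'E'
C=np.load('cab.npy')
HB=np.array([-157,-10.]);HG=np.array([14,138.])
def down(yaw): return (R.from_euler('z',yaw)*R.from_euler('x',np.pi)).as_quat()
def bar(phi,z=212,push=0):   # tool pose at the handle with door angle phi; push = mm along panel normal outward
    v=HB-HG+[-push,0]; c,s=np.cos(phi),np.sin(phi)
    l=HG+[v[0]*c+v[1]*s,-v[0]*s+v[1]*c]
    return cab([(l[0],l[1],z)],C)[0], down(np.pi/2+C[2]-phi)
def st(tag=''):
    s=env.read_state();print(tag,'t',round(s["time_s"],2),'p',s["tool_pos"],'F',s["force"],'w',round(s["width"],1),'g',s["grip_force"])
def pic(cam,name):
    T=Tw();im=viewer.camera(cam);cv2.imwrite(f'pics/{name}.png',im);np.save(f'pics/{name}.npy',T);return im
E
python3 - <<'E'
from h import *
for phi in np.arange(0,1.7,.4): 
    p,q=bar(phi);print(phi,p,env.ik(list(p),list(q)))
p,q=bar(0,280)
env.reach(list(p),list(q)); st('above')
set_gripper(44); st()
pic('wrist','w1')
E
```

```text
0.0 [443.336   46.6943 212.    ] [ 0.0782  0.3089  2.0812 -0.      0.7515  0.0466]
0.4 [396.7488 123.5338 212.    ] [ 0.2732  0.2703  2.1428 -0.      0.7285  0.6416]
0.8 [383.7619 212.4496 212.    ] [ 0.4785  0.2998  2.0958 -0.      0.7459  1.2469]
1.2000000000000002 [406.4256 299.4037 212.    ] [ 0.6113  0.3829  1.9576 -0.      0.8012  1.7797]
1.6 [461.1618 370.6682 212.    ] [ 0.6569  0.4912  1.7661 -0.      0.8843  2.2253]
above t 2.22 p [443.5986  47.246  280.0935] F [ 0.4589 -0.19    0.9703] w 87.9 g 0.0
 t 3.04 p [443.3516  46.6669 280.0119] F [-0.2187  0.3153 -0.6162] w 44.1 g 0.0
```

View pics/w1.png

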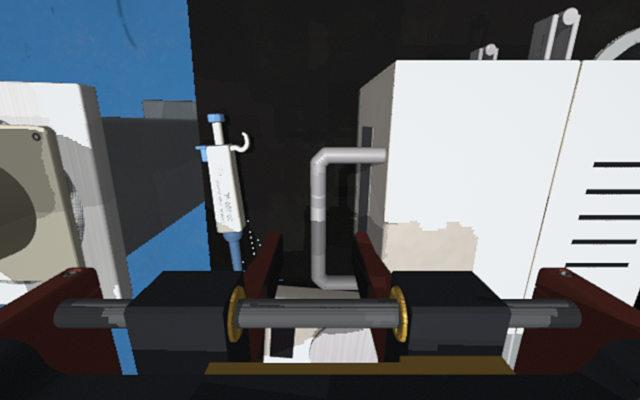

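The wrist view shows the handle bar (column ~320, rows 155-285) centred between the fingertips (columns ~270 and 365). I'll go down onto it and pull.

```bash
python3 - <<'E'
from h import *
p,q=bar(0)
print(env.move_l(list(p),rate=120,f_stop=15)); st('down')
set_gripper(18); st('closed')
for phi in [.2,.4,.6,.8,1.0,1.2,1.4,1.6]:
    p,q=bar(phi); env.move_l(list(p),list(q),rate=150)
    st(phi)
pic('scene','s2')
set_gripper(44); p,q=bar(1.6,270); env.move_l(list(p),rate=200); st('up')
pic('scene','s3');pic('side','d3')
E
python3 - <<'E'
import cv2,numpy as np
a=cv2.imread("pics/s3.png")[120:300,200:480];b=cv2.imread("pics/d3.png")[140:300,220:480]
cv2.imwrite('pics/m3.png',np.vstack([cv2.resize(x,(520,300),interpolation=cv2.INTER_CUBIC) for x in(a,b)]))
E
```

```text
False
down t 3.81 p [443.5947  46.7027 212.2537] F [-0.2342  0.4367  0.2757] w 43.9 g 0.0
closed t 4.42 p [443.3502  46.7076 212.0735] F [ 0.076  -0.6136 -0.7254] w 18.3 g 0.0
0.2 t 4.87 p [416.1514  82.87   212.029 ] F [0.4575 1.0144 0.4054] w 18.0 g 0.0
0.4 t 5.32 p [397.0016 123.1588 211.9585] F [-0.7489  0.4608 -0.0091] w 17.7 g 0.0
0.6 t 5.77 p [385.9803 166.7338 211.8684] F [ 0.7017  0.2448 -0.2763] w 18.4 g 0.0
0.8 t 6.22 p [383.7663 211.6102 211.817 ] F [-0.5857 -0.0578 -1.0464] w 17.8 g 0.0
1.0 t 6.67 p [390.4795 256.0034 211.7514] F [ 0.4366  0.2877 -0.7722] w 18.0 g 0.0
1.2 t 7.12 p [405.8854 298.1544 211.6573] F [ 0.0897 -0.5081  0.2625] w 18.0 g 0.0
1.4 t 7.57 p [429.45   336.5316 211.6267] F [ 0.4404 -0.4383 -0.7062] w 17.9 g 0.0
1.6 t 8.02 p [460.2864 369.5265 211.6043] F [0.4766 0.3585 0.1906] w 17.9 g 0.16634426079690456
up t 9.12 p [461.2142 370.7307 270.3515] F [-1.7952  0.5193 -0.555 ] w 43.8 g 0.0
```

View pics/m3.png

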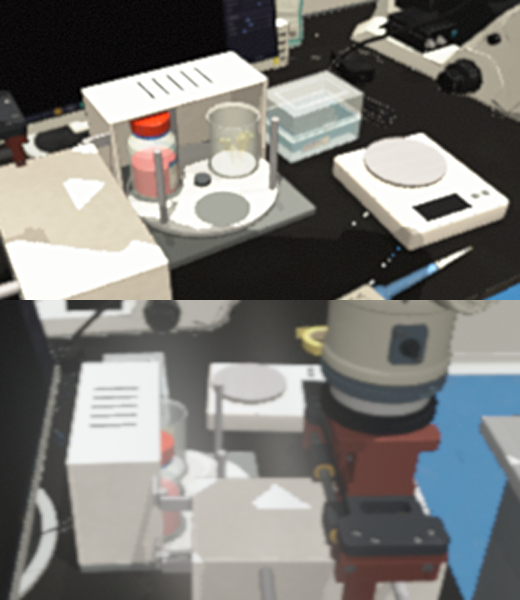

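The top half shows the door wide open, with the bottle at the left (red cap at about (153,119) in the crop). The beaker is at the right, and the rod tops are at crop (157,150) and (274,119). I'll locate them now.

```bash
python3 - <<'E'
from h import *
sc=viewer.camera_params("scene");sd=viewer.camera_params("side")
A=lambda x,y:(200+x*280/520,120+y*180/300)
B=lambda x,y:(220+x*260/520,140+(y-300)*160/300)
loc=lambda p:(R.from_euler('z',-C[2]).as_matrix()@(np.array(p)-[C[0],C[1],0]))
for n,px in dict(rl=A(157,150),rr=A(274,119)).items():
    p=onz(sc,px,150);l=loc(p);print(n,p,'loc',l,'r',np.hypot(*l[:2]),'deg left of front',np.degrees(np.arctan2(l[1],-l[0])))
    print('  tri',tri([ray(sc,px),ray(sd,B(219,388))]))
# bottle cap red blob
for z in (152,150): 
    p=onz(sc,A(153,119),z);l=loc(p);print('cap',p,l,np.hypot(*l[:2]),np.degrees(np.arctan2(l[1],-l[0])))
im=cv2.imread('pics/s3.png');h=cv2.cvtColor(im,cv2.COLOR_BGR2HSV)
m=((h[...,0]<8)|(h[...,0]>172))&(h[...,1]>190)&(h[...,2]>150); m[:, :240]=0;m[:,330:]=0
ys,xs=np.nonzero(m);print('red px',len(xs),xs.min(),xs.max(),ys.min(),ys.max(),xs.mean(),ys.mean())
print('cap proj',proj(sc,cab([(12,58,152),(12,58,132)],C)))
pan=onz(sc,A(405,162),50);print('pan',pan, tri([ray(sc,A(405,162)),ray(sd,B(252,383))]))
E
```

```text
rl [548.6322 137.993  150.    ] loc [-48.8708  77.9251 150.    ] r 91.98195792612064 deg left of front 57.906057315648916
  tri (array([536.3006, 132.183 , 195.4139]), [np.float64(31.705726360035246), np.float64(31.705726360035175)])
rr [543.8882 -10.887  150.    ] loc [-58.3179 -70.7305 150.    ] r 91.67211107946257 deg left of front -50.49415426511698
  tri (array([545.1983, -10.7431, 145.3467]), [np.float64(3.3305292824719515), np.float64(3.3305292824719634)])
cap [610.4345 116.8101 152.    ] [ 12.2311  54.7996 152.    ] 56.14793101963683 102.58199358621371
cap [613.169  115.8298 150.    ] [ 14.9333  53.7333 150.    ] 55.76979134484188 105.53138404255265
red px 166 272 290 188 200 280.9879518072289 194.45180722891567
cap proj [[281.0985 191.8731]
 [281.79   199.2101]]
pan [ 487.9724 -181.8911   50.    ] (array([ 488.1202, -181.8017,   47.9226]), [np.float64(1.6300544641469816), np.float64(1.6300544641470256)])
```

```bash
cat >> h.py <<'E'
def rodpose(deg,z=205):   # deg left of front
    a=np.radians(deg); return cab([(-92*np.cos(a),92*np.sin(a),z)],C)[0], down(np.pi+C[2]-.6*a)
E
python3 - <<'E'
from h import *
q0=np.array(env.read_state()["qpos"])
for d in (58,0,-58): p,q=rodpose(d);print(d,p,env.ik(list(p),list(q)))
p,q=rodpose(58,270);env.reach(list(p),list(q));set_gripper(34);st('above')
p,q=rodpose(58);print(env.move_l(list(p),rate=120,f_stop=12));set_gripper(18);st('on rod')
for d in np.linspace(58,-57.5,9)[1:]:
    p,q=rodpose(d);env.move_l(list(p),list(q),rate=80)
st('turned');env.hold(.2)
set_gripper(34);p,q=rodpose(-57.5,290);env.move_l(list(p),rate=200);st('up')
# look from above the front of the cabinet
p=cab([(-150,0,340)],C)[0];env.reach(list(p),list(down(np.pi+C[2])));st('look')
pic('wrist','w4');pic('scene','s4')
E
python3 - <<'E'
import cv2,numpy as np
a=cv2.imread("pics/s4.png")[120:300,200:480];b=cv2.imread("pics/w4.png")
cv2.imwrite('pics/m4.png',np.vstack([cv2.resize(a,(400,250)),cv2.resize(b,(400,250))]))
E
```

```text
58 [548.7474 138.092  205.    ] [ 0.2255  0.4693  1.8278  0.      0.8445 -0.7695]
0 [507.9874  58.7437 205.    ] [ 0.0919  0.4026  1.9472  0.      0.7918 -1.5106]
-58 [553.6791 -17.8709 205.    ] [-0.0537  0.4547  1.8543  0.      0.8326 -2.2635]
above t 12.15 p [548.766  138.1416 270.0107] F [0.8779 0.2903 0.1922] w 34.3 g 0.0
False
on rod t 13.32 p [548.8305 138.1171 205.2645] F [ 0.7822  0.6242 -0.1008] w 18.1 g 0.0
turned t 16.85 p [552.4856 -17.0702 204.8401] F [0.2108 0.0255 1.808 ] w 18.2 g 0.0
up t 18.1 p [552.5704 -17.456  289.5119] F [-0.8459  0.2672 -0.2406] w 34.1 g 0.0
look t 18.85 p [450.0471  56.8259 339.0823] F [-0.8263  0.5635  0.5478] w 34.0 g 0.0
```

View pics/m4.png

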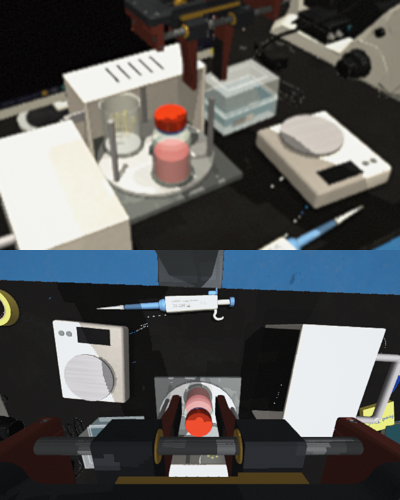

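The bottle is now at the front, with its red cap at about (170,115) in the scene crop and (200,422) in the wrist half. I'll locate it from the cap's colour in both views.

```bash
cat >> h.py <<'E'
def redmask(im,roi):
    h=cv2.cvtColor(im,cv2.COLOR_BGR2HSV)
    m=(((h[...,0]<8)|(h[...,0]>172))&(h[...,1]>170)&(h[...,2]>100)).astype(np.uint8)
    z=np.zeros_like(m);x0,x1,y0,y1=roi;z[y0:y1,x0:x1]=m[y0:y1,x0:x1]
    n,l,s,c=cv2.connectedComponentsWithStats(z);k=1+np.argmax(s[1:,4]);return s[k],(s[k][0]+(s[k][2]-1)/2,s[k][1]+(s[k][3]-1)/2)
def capbox(par,xy,ztop,T=None):  # bbox centre of projected cap
    t=np.linspace(0,2*np.pi,60);P=np.vstack([np.c_[xy[0]+24.5*np.cos(t),xy[1]+24.5*np.sin(t),0*t+z] for z in(ztop,ztop-20)])
    q=proj(par,P,T);return (q.max(0)+q.min(0))/2,q.max(0)-q.min(0)
E
python3 - <<'E'
from h import *
sc=viewer.camera_params("scene");wr=viewer.camera_params("wrist");T=np.load('pics/w4.npy')
a,ca=redmask(cv2.imread('pics/s4.png'),(270,360,180,230));b,cb=redmask(cv2.imread('pics/w4.png'),(280,360,240,310))
print(a,ca,b,cb)
def f(v): return np.r_[capbox(sc,v[:2],v[2])[0]-ca,capbox(wr,v[:2],v[2],T)[0]-cb]
r=least_squares(f,[540,60,152]);print(r.x,r.fun,capbox(sc,r.x,r.x[2])[1],capbox(wr,r.x,r.x[2],T)[1])
r2=least_squares(lambda v:f([*v,152]),[540,60]);print(r2.x,r2.fun)
print('local',R.from_euler('z',-C[2]).as_matrix()@(np.array([*r.x[:2],0])-[C[0],C[1],0]))
E
```

```text
[308 195  22  20 351] (np.float64(318.5), np.float64(204.5)) [ 297  254   43   45 1314] (np.float64(318.0), np.float64(276.0))
[542.5253  60.7121 149.9399] [0.609  0.3553 0.22   0.2911] [22.9008 21.0985] [44.0922 47.1868]
[541.1855  60.8417] [ 0.8269 -0.0641  0.3831  0.2243]
local [-57.4172   0.8759   0.    ]
```

```bash
python3 - <<'E'
from h import *
q=list(down(np.pi+C[2]))
set_gripper(86)
env.reach([541,60.8,270],q);st('above')
print(env.move_l([541,60.8,161],rate=110,f_stop=10));st('down')
set_gripper(50);st('grip')
env.move_l([541,60.8,310],rate=150);st('lift')
env.reach([489,-182.5,310],q);st('over pan')
env.move_l([489,-182.5,195],rate=120);env.hold(.3);st('near')
print(env.move_l([489,-182.5,182],rate=12,f_stop=6));st('touch')
pic('scene','s5');pic('side','d5')
E
python3 - <<'E'
import cv2,numpy as np
a=cv2.imread("pics/s5.png")[90:290,300:520];b=cv2.imread("pics/d5.png")[100:260,280:480]
cv2.imwrite('pics/m5.png',np.hstack([cv2.resize(a,(400,364)),cv2.resize(b,(400,364))]))
E
```

```text
above t 20.42 p [540.1872  60.7316 269.5816] F [-0.7916 -0.2806  0.077 ] w 85.8 g 0.0
False
down t 21.56 p [541.4135  60.8411 161.6577] F [0.0829 0.0238 1.4884] w 85.9 g 0.0
grip t 22.09 p [541.1259  60.8446 161.2412] F [-0.1268  0.4016  3.0734] w 59.2 g 29.931895182235166
lift t 23.23 p [540.4089  60.7479 308.9921] F [ 0.3525  0.3192 -3.2231] w 59.3 g 29.90521546722448
over pan t 24.22 p [ 489.2042 -181.8859  309.7307] F [ 0.4577  0.0828 -1.7804] w 59.7 g 29.905285117347375
near t 25.62 p [ 489.1613 -182.6177  195.4501] F [-0.2914  1.3989 -2.8009] w 59.8 g 29.905347021413036
True
touch t 26.41 p [ 488.9804 -182.5121  185.2735] F [-0.2839  0.4682  4.9169] w 59.6 g 29.93661123495258
```

View pics/m5.png

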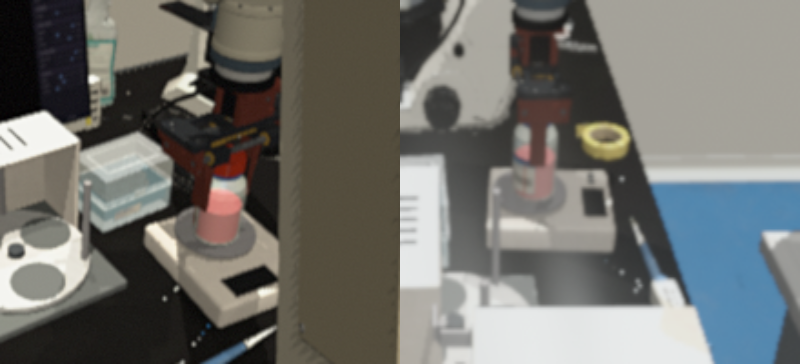

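The bottle is standing on the pan, slightly behind its centre if anything, and contact came at the expected height. I'll let go, rise and go to the door handle.

```bash
python3 - <<'E'
from h import *
set_gripper(86);env.hold(.3);st('open')
env.move_l([489,-182.5,310],rate=120);st('up')
p,q=bar(1.6,290);env.reach(list(p),list(q));set_gripper(44);st('handle')
pic('wrist','w6');a=pic('scene','s6');b=pic('side','d6')
sc=viewer.camera_params("scene");sd=viewer.camera_params("side")
_,ca=redmask(a,(380,460,130,230));s,cb=redmask(b,(300,420,100,220));print(ca,cb,s)
f=lambda v:np.r_[capbox(sc,v[:2],v[2])[0]-ca,capbox(sd,v[:2],v[2])[0]-cb]
r=least_squares(f,[489,-182,176]);print(r.x,r.fun)
E
python3 - <<'E'
import cv2,numpy as np
a=cv2.imread("pics/s6.png")[90:290,300:520];b=cv2.imread("pics/w6.png")
cv2.imwrite('pics/m6.png',np.hstack([cv2.resize(a,(330,300)),cv2.resize(b,(470,300))]))
E
```

```text
open t 27.42 p [ 488.3237 -182.2335  184.5933] F [0.8669 0.6449 0.5106] w 86.1 g 0.0
up t 28.61 p [ 488.6028 -182.3557  309.2731] F [ 0.0482 -0.7884  0.0519] w 85.7 g 0.0
handle t 32.92 p [461.1639 370.6666 290.0091] F [ 0.3546  0.7257 -0.9713] w 43.9 g 0.0Traceback (most recent call last):
  File "<stdin>", line 7, in <module>
  File "h.py", line 44, in redmask
    n,l,s,c=cv2.connectedComponentsWithStats(z);k=1+np.argmax(s[1:,4]);return s[k],(s[k][0]+(s[k][2]-1)/2,s[k][1]+(s[k][3]-1)/2)
                                                    ~~~~~~~~~^^^^^^^^^
    return _wrapfunc(a, 'argmax', axis=axis, out=out, **kwds)
    return bound(*args, **kwds)
ValueError: attempt to get argmax of an empty sequence
```

View pics/m6.png

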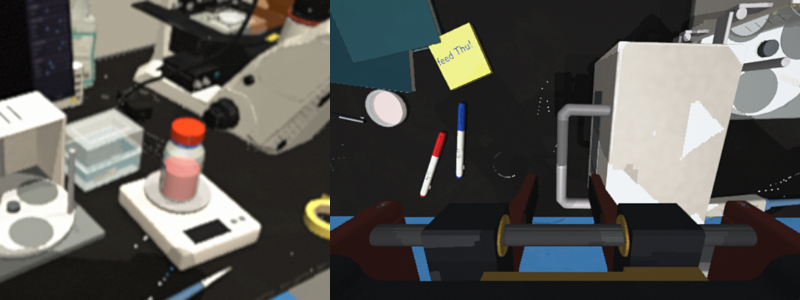

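The left half shows the bottle upright in the middle of the pan. In the right half the bar (column ~563) is centred between the fingertips (530 and 598). Now I'll close the door.

```bash
python3 - <<'E'
from h import *
p,q=bar(1.6);print(env.move_l(list(p),rate=120,f_stop=15));set_gripper(18);st('on')
for phi in [1.4,1.2,1.0,.8,.6,.4,.2,.03]:
    p,q=bar(phi);env.move_l(list(p),list(q),rate=150)
st('nearly')
p,q=bar(-.035);print(env.move_l(list(p),list(q),rate=25,f_stop=12));st('shut')
p,q=bar(0);env.move_l(list(p),list(q),rate=40)
set_gripper(44);p,q=bar(0,300);env.move_l(list(p),rate=150);st('up')
env.move_l([p[0]-40,p[1]+120,330],rate=200);st('away')
pic('scene','s7');pic('side','d7')
sc=viewer.camera_params("scene")
s,ca=redmask(cv2.imread('pics/s7.png'),(380,460,130,230));print(s)
r=least_squares(lambda v:capbox(sc,v,176)[0]-ca,[489,-182]);print(r.x)
E
python3 - <<'E'
import cv2,numpy as np
a=cv2.imread("pics/s7.png")[120:300,200:480];b=cv2.imread("pics/d7.png")[140:300,220:480]
cv2.imwrite('pics/m7.png',np.hstack([cv2.resize(x,(400,257),interpolation=cv2.INTER_CUBIC) for x in(a,b)]))
E
```

```text
False
on t 34.48 p [461.1667 370.6785 212.0518] F [ 0.221  -0.1606  1.1177] w 18.1 g 0.0
nearly t 38.03 p [438.4508  52.4647 211.8967] F [-0.2368 -0.792   0.1826] w 17.9 g 0.0
False
shut t 38.77 p [447.4208  40.9306 211.568 ] F [-4.8968  3.2384  2.6416] w 18.1 g 2.4335843324661255
up t 40.47 p [442.8963  46.6623 299.4265] F [-0.3165  0.5664  0.4408] w 44.2 g 0.0
away t 41.27 p [403.1422 166.3375 329.3532] F [ 0.6605 -0.6587 -0.6197] w 43.9 g 0.0
[414 168  23  18 222]
[ 491.4529 -183.8154]
```

View pics/m7.png

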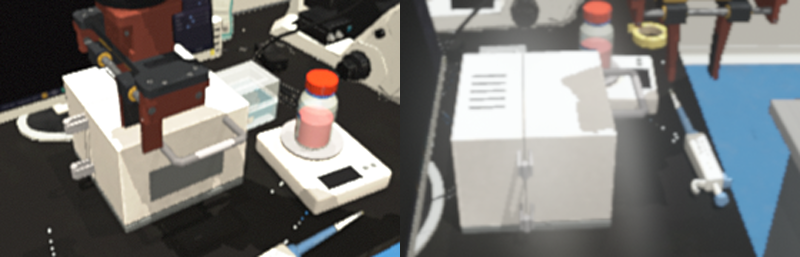

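The door is flush shut: contact force was felt at the stop, and the side view shows no open seam. The bottle stands on the pan at about (491,-184), close to the measured pan centre, and the gripper is clear. Handing in.

```bash
python3 -c "
from h import *
env.hold(.3);st();print(workorder.sign_off())"
```

```text
t 41.67 p [403.4527 166.2856 329.8969] F [ 0.1678 -0.8056 -0.172 ] w 43.9 g 0.0
the job is handed in; nothing more can be done
None
```

The job is handed in at 41.7 s: the bottle stands upright near the middle of the balance pan, the door is fully shut and the beaker was left on the turntable; the sign-off returned no verdict.

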